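Find where the jig's carriage binds, back off and lock it

ROBOT

A 6-joint arm with a two-finger parallel gripper is mounted at the origin on a cart in front of the work surface, level with it; the furniture and walls round the work are solid. World frame = base frame: x ahead of the robot, y to its left, z up, the work surface at z = 0. Lengths are in m, angles in degrees, forces in N, time in s.
With the tool pointing down it reaches from about 0.25 to 0.725 m from the base axis. Payload 4 kg.
Tool frame: the origin (TCP) lies midway between the tips of the shut fingers; the grasp point (between the pads) lies 19 mm behind it (manip.grasp_offset is the distance from the TCP to the grasp point, in m); z points along the fingers, y is the line along which they close (so a half turn about z gives the same grasp; the last joint's range is limited). The gripper opens to 85 mm and grips with 20 to 120 N. Pads are 22 mm wide; open, the fingers measure 114 mm over their backs; the gripper's body (76 mm by 85 mm) begins 54 mm behind the grasp point. The pads swing forward as they close: fully open they stand 13 mm farther back than shut.
Start: joints at [67.953, 13.785, 0.286, 76.501, 0, 90], TCP at [0.188, 0.463, 0.231] pointing down, gripper open.
Joint ranges: [-155.79, 155.79], [-60.16, 107.12], [-62.33, 73.08], [-114, 123.19], [-81.49, 82.49], [-180, 180]. Speed limits (degrees/s): [159.86, 159.86, 180, 180, 180, 180].

INTERFACE

Orientations are given as a 3x3 rotation matrix whose columns are the frame's x, y, z axes.
In Python, from bench import manip gives the robot as it stands.
- The arm moves only by the tool arm_command, never from a script. Its argument "commands" is one flat list of numbers, 4 for each row, row after row: the shift along the tool's x, y, z in mm, then the turn about the tool's z in rad. A call has 1 to 10 rows; each row is the pose to reach, as a shift and turn from the pose commanded when the call began, along the tool's axes at that moment; what a row does not reach only later rows make up. A row lasts 1/10 s, in which the tool goes at most 50 mm and 8.59 degrees, less where a joint would pass 70% of its speed; a pose out of reach is approached as far as the arm can. A call with a gripper value outside its range is refused whole. "gripper" is the finger opening in mm, from 0 to 85.4, set as the call begins (left out, the last holds). The fingers move at their own pace and stop on an object; "squeeze" is the grip in N (left out, the last holds). Time passes only in rows, so rows that repeat a pose let the fingers close. It gives the time, the measured TCP pose, the force, the opening and the grip force at its end, in the units of the state.
- manip.state(): the state, without advancing time (a new reading comes with each control period).
- manip.camera(name): name is "scene" or "top" or "wrist"; returns a dict with "color" (384x512x3 uint8, blue, green, red), "fx", "fy", "cx", "cy" (pixels), "T" (4x4, takes a point from camera to world coordinates). Camera axes: x right, y up, looking along -z (the intrinsics and any distortion apply to the point x, -y, -z); pixel columns grow to the right and rows downward; lengths in m; the calibration is good to about 2 mm. A picture is of the moment at which its call begins. There is no depth.
- manip.job_done(): hands the job in; it is judged then, once.
The state is a dict: "time_s": time; "joint_pos": joint angles; "qvel": joint speeds; "effort": joint torques, N m; "tool_pos": TCP position; "eef_rot": TCP orientation; "contact_force": force on the tool from outside, world axes, zero at the start; "torque": the same for the moment, N m; "grip_width": finger opening in m; "finger_force": force on a finger pad.
Only numpy, scipy, OpenCV 4.12 (cv2) and the standard library are available. Lean on these libraries where they do the work, as an engineer would, in place of code of your own. Each camera call takes 0.05 s, during which the arm holds its last target. There are 200 camera calls.

TASK

The guide strip of this trimming jig was screwed down slightly out of parallel and pinches the sliding carriage somewhere along its run. Find that place by feel: with a light hand, slide the carriage forward by its beech grip until it clearly starts to bind against the strip, without forcing it in; then draw it back about 20 mm so that it stands free again, and only then turn the black clamping lever fully home to lock it there. Leave the tools lying about undisturbed.

Things in the scene. Friction and masses are not known exactly. Their poses are not given: they have to be found in the camera images.
- jig: fixed plywood base, 420 x 200 x 18 mm, on the saw table, with a 20 mm wide steel guide rail along its middle. Origin: rail's centre line, mid-length, table height. -y axis: along the rail, forward (from the carriage's start to the far end, to the robot's right); x: across, to the guide strip (away from the robot)
- carriage: aluminium plate 150 x 84 mm, top 58 mm over the table, captive on the rail: it slides up to 250 mm. Origin on the rail axis at table height, x axis forward, y to the strip. Free drag 2 N; it stays where left. Once its button touches the strip the push needed grows about 1.6 N per mm; 8 to 11 N in all is a clear bind, over 14 N is forcing; drawing back meets the same friction
- carriage_grip (a point): middle of the light beech grip standing on the rear of the carriage, 85 mm over the table: 24 mm thick along the track, 60 mm across it, from 58 to 104 mm over the table. Come to it from the robot's side and from above: the saw guard with its red nose stands close by at the left
- button_edge (a point): outermost point, towards the strip, of the white nylon button (20 mm across, 24 to 48 mm over the table) fixed under the carriage's front corner, 100 mm ahead of the grip; this point rubs on the strip's inner face.
- guide_strip: fixed dark hardwood strip, 290 x 30 x 24 mm, on the base beside the rail. Origin on its inner face, underside; -y forward along that face (it runs 100 mm back, 190 mm ahead), x into the wood. It is turned about 0.022 rad, so the button's room closes 1 mm in 45 mm of travel; where it is used up varies by some 70 mm and cannot be told from poses good to 1 mm: feel for it
- lever_pivot (a point): point on the vertical axis of the black clamping lever on the carriage, 85 mm ahead of the grip, 85 mm over the table.
- lever_tip (a point): point on the lever's arm 70 mm from its axis, near its round end, 89 mm over the table; arm 12 mm thick, end 17 mm. Push it sideways here with closed fingers, tips 70 mm or more over the table (the plate's top is at 58 mm)
- lever (a joint): angle of the clamping lever (rad), growing counter-clockwise from above. 0: released, arm pointing forward and 0.85 rad to the robot's side; 1.6: end stop, fully home, arm pointing forward and 0.75 rad to the strip's side, carriage clamped to the rail. Takes 2 to 3 N at the tip, more as the screw bites beyond about 1.25; stays where left, within 0.1
- hex_key: bystander: black hexagon key, 51 x 130 x 8 mm, lying on the plywood base on the robot's side of the rail; origin under its middle
- rule: bystander: steel straight edge, 26 x 300 x 8 mm, lying on the table behind the jig; origin under its middle
- wax_tin: bystander: round blue tin of slide wax, 69 mm across, 47 mm tall, standing on the table behind the jig; origin under its middle
- pencil_red: bystander: red carpenter's pencil, 9 x 166 x 8 mm, lying on the table behind the jig; origin under its middle

How it is judged (in metres and radians):
On the way, in this order (a step that is already met when the one before it is completed fails the run):
1. the carriage has been slid forward until it binds: its button presses on the guide strip with at least 7 N (contact force between carriage and guide_strip above 7 N), for 0.2 s.
2. the carriage has been drawn back 10 to 30 mm from where it first touches, with the lever still released (x of button_edge in the frame of guide_strip between -0.00068 and -0.0002 m and value of joint lever below 0.9 rad and contact force between carriage and guide_strip below 0.5 N), for 0.2 s.
At the end, for the whole second after the job is handed in: The carriage stands at rest about 20 mm (10 to 30 mm; a gap of 0.2 to 0.68 mm at the button) behind the place where its button first touches the strip, not touching it, the clamping lever is fully home (beyond 1.38 of 1.6 rad), and the four tools lie within 20 mm of where they were (x of button_edge in the frame of guide_strip between -0.00068 and -0.0002 m and value of joint lever above 1.38 rad and contact force between carriage and guide_strip below 0.5 N and linear speed of carriage below 0.005 m/s and distance of each of hex_key, rule, wax_tin, pencil_red from where it was at the start of the episode below 0.02 m).
It fails at once if the carriage is forced into the tight spot: its button presses on the strip with more than 20 N (contact force between carriage and guide_strip above 20 N).
It fails at once if a tool lying nearby is pushed away by more than 20 mm (distance of any of hex_key, rule, wax_tin, pencil_red from where it was at the start of the episode above 0.02 m).
It also fails if it takes over 66 s, if anything falls off the work surface, if the arm or the gripper's body presses on something with over 40 N, if the wrist force passes 120 N, or if a joint passes its speed limit or range.

## Working session

There is one attempt and no reset: what is moved stays moved. The work goes in short steps, Python scripts to look and compute and a tool call to move; the robot and the scene stay as the last step left them, time stands still between calls to the robot, and variables do not carry over. Pictures are saved under pics/ and viewed, at most 13 in all, crops included, and the job is handed in when it is done.

Besides the shell and the picture viewer there is one more tool, called after "Call:" by a JSON object that holds its "api" and its "payload", one argument or row to a line. arm_command: Moves the arm, as the interface text tells. Its arguments: {"type":"object","properties":{"commands":{"type":"array","items":{"type":"number"}},"gripper":{"type":"number"},"squeeze":{"type":"number"}},"required":["commands"]}

```bash
mkdir -p pics
python3 - <<'E'
from bench import manip
import cv2,numpy as np
for n in("scene","top"):
    c=manip.camera(n);cv2.imwrite(f"pics/{n}0.png",c["color"]);np.savez(f"pics/{n}0.npz",**{k:v for k,v in c.items()})
    print(n,c["fx"],c["fy"],c["cx"],c["cy"],c.keys());print(np.round(c["T"],3))
s=manip.state();print(s)
E
```

```text
scene 454.6885028630291 454.6885028630291 256.324636272097 198.56800670784895 dict_keys(['color', 'fx', 'fy', 'cx', 'cy', 'T'])
[[-0.811  0.4   -0.427  0.263]
 [-0.585 -0.564  0.584  0.378]
 [-0.007  0.723  0.691  0.7  ]
 [ 0.     0.     0.     1.   ]]
top 458.41766355784756 458.41766355784756 249.78561846878625 191.39618096259886 dict_keys(['color', 'fx', 'fy', 'cx', 'cy', 'T'])
[[ 1.000e-03  9.980e-01 -6.800e-02  5.750e-01]
 [-1.000e+00 -0.000e+00 -2.700e-02 -1.490e-01]
 [-2.700e-02  6.800e-02  9.970e-01  1.019e+00]
 [ 0.000e+00  0.000e+00  0.000e+00  1.000e+00]]
{'time_s': 0.1, 'joint_pos': array([6.79510650e+01, 1.38288858e+01, 2.21872391e-01, 7.65032424e+01,
       3.43323677e-04, 9.00007634e+01]), 'qvel': array([-0.0495181 , -0.09048465,  0.21079521, -0.05272557, -0.00789338,
       -0.0859803 ]), 'effort': array([ 1.06988487e-04, -3.73137188e+01,  2.53011060e+01,  1.08537849e-02,
        3.09170605e-05, -7.77519318e-06]), 'tool_pos': array([0.18748241, 0.46290144, 0.23049617]), 'eef_rot': array([[-9.26858568e-01,  3.75409996e-01, -7.27942562e-04],
       [ 3.75410702e-01,  9.26856856e-01, -1.78133796e-03],
       [ 5.96647926e-06, -1.92432578e-03, -9.99998148e-01]]), 'contact_force': array([-0.70969748, -0.61545362,  0.95276821]), 'torque': array([ 0.03856937, -0.0355158 , -0.0059107 ]), 'finger_force': 0.0, 'grip_width': 0.08514646326938688}
```

View pics/top0.png

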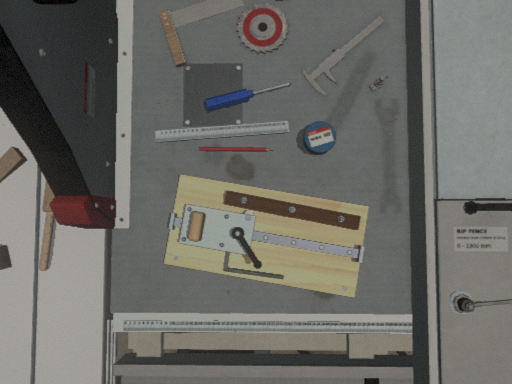

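View pics/scene0.png

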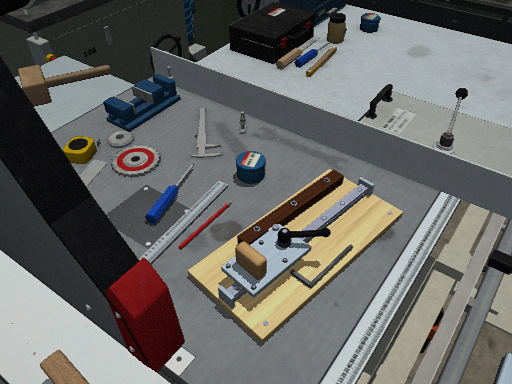

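The top view shows the grip near (196,226), the lever pivot at (237,233), its end at (258,265), the rail from (172,222) to (360,254), the hex key at about (250,272), and the red nose at (85,210). The scene view agrees with this.

```bash
cat > h.py <<'E'
import numpy as np,cv2
def load(n): return dict(np.load(f"pics/{n}.npz"))
def ray(c,p,z):
    d=c["T"][:3,:3]@np.array([(p[0]-c["cx"])/c["fx"],-(p[1]-c["cy"])/c["fy"],-1.]);o=c["T"][:3,3]
    return o+d*(z-o[2])/d[2]
def proj(c,P):
    q=np.linalg.inv(c["T"])@np.r_[P,1]; return np.array([c["cx"]-c["fx"]*q[0]/q[2],c["cy"]+c["fy"]*q[1]/q[2]])
E
python3 - <<'E'
from h import *
c=load("top0");im=c["color"]
hsv=cv2.cvtColor(im,cv2.COLOR_BGR2HSV)
def blobs(m,roi,mn=25):
    mm=np.zeros_like(m);x0,y0,x1,y1=roi;mm[y0:y1,x0:x1]=m[y0:y1,x0:x1]
    n,l,s,ce=cv2.connectedComponentsWithStats(mm)
    out=[]
    for i in range(1,n):
        if s[i,4]>=mn:
            r=cv2.minAreaRect(np.argwhere(l==i)[:,::-1].astype(np.float32));out.append((s[i],ce[i],r))
    return out
print(hsv[226,196],hsv[210,250],hsv[250,300],hsv[233,237])
for nm,m,roi,z in[("grip",cv2.inRange(hsv,(5,70,60),(20,255,255)),(186,205,206,245),.104),
 ("black",cv2.inRange(hsv,(0,0,0),(180,255,55)),(225,222,270,275),.092),
 ("base",cv2.inRange(hsv,(14,60,110),(35,255,255)),(155,165,380,305),.018),
 ("strip",cv2.inRange(hsv,(0,60,10),(20,255,100)),(215,180,370,235),.042)]:
    for s,ce,r in blobs(m,roi):
        print(nm,s,np.round(ce,1),[np.round(x,1) for x in r],np.round(ray(c,ce,z),4))
        print("  corners",[np.round(ray(c,p,z)[:2],4) for p in cv2.boxPoints(r)])
for p in[(172,222),(360,254)]: print("rail",ray(c,p,.035))
print("nose z.15",[ray(c,(116,215),z) for z in(.0,.15,.25)])
big=cv2.resize(im[165:305,150:380],None,fx=3.4,fy=3.4,interpolation=cv2.INTER_CUBIC);cv2.imwrite("pics/crop.png",big)
E
```

```text
[ 17  90 155] [ 19  44 156] [ 23  72 166] [106  18 152]
grip [188 212  16  29 333] [195.9 226.1] [array([195.8, 226.1]), array([12.2, 28.4]), np.float64(9.5)] [ 0.5673 -0.0168  0.104 ]
  corners [array([ 5.414e-01, -3.000e-04]), array([ 0.5973, -0.0091]), array([ 0.5934, -0.0332]), array([ 0.5375, -0.0244])]
black [232 228  29  40 211] [246.5 247.2] [array([245.8, 248.2]), array([45.7, 10.8]), np.float64(61.4)] [ 0.525  -0.1178  0.092 ]
  corners [array([ 0.5581, -0.0845]), array([ 0.5685, -0.1036]), array([ 0.4883, -0.1478]), array([ 0.4779, -0.1288])]
base [ 174  175  194   73 4932] [275.6 210.6] [array([270.4, 211.1]), array([191.9,  43.3]), np.float64(9.7)] [ 0.6005 -0.1785  0.018 ]
  corners [array([0.5879, 0.0478]), array([0.6818, 0.0329]), array([ 0.6107, -0.3803]), array([ 0.5187, -0.3632])]
base [188 212  15  29 294] [195.1 226.1] [array([195.1, 226.1]), array([10.5, 28.4]), np.float64(9.5)] [ 0.5665 -0.0028  0.018 ]
  corners [array([0.5379, 0.0134]), array([0.5991, 0.0038]), array([ 0.5953, -0.0191]), array([ 0.5342, -0.0094])]
base [169 228  11   9  48] [175.2 231.4] [arr
[... 227 characters left out ...]
.2 266.3] [array([261.8, 261.6]), array([193.3,  38.9]), np.float64(9.7)] [ 0.4801 -0.1925  0.018 ]
  corners [array([0.4831, 0.0661]), array([0.5662, 0.0529]), array([ 0.4969, -0.3607]), array([ 0.4153, -0.3455])]
strip [ 224  191  136   39 1808] [291.8 209.9] [array([291.6, 209.9]), array([136.9,  14.5]), np.float64(11.0)] [ 0.6015 -0.2122  0.042 ]
  corners [array([ 0.6141, -0.0657]), array([ 0.6446, -0.0715]), array([ 0.589 , -0.3566]), array([ 0.559 , -0.3503])]
rail [0.57541127 0.04479156 0.035     ]
rail [ 0.50826848 -0.35650267  0.035     ]
nose z.15 [array([0.59090842, 0.17790506, 0.        ]), array([0.5885281 , 0.12976186, 0.15      ]), array([0.58694121, 0.09766639, 0.25      ])]
```

View pics/crop.png

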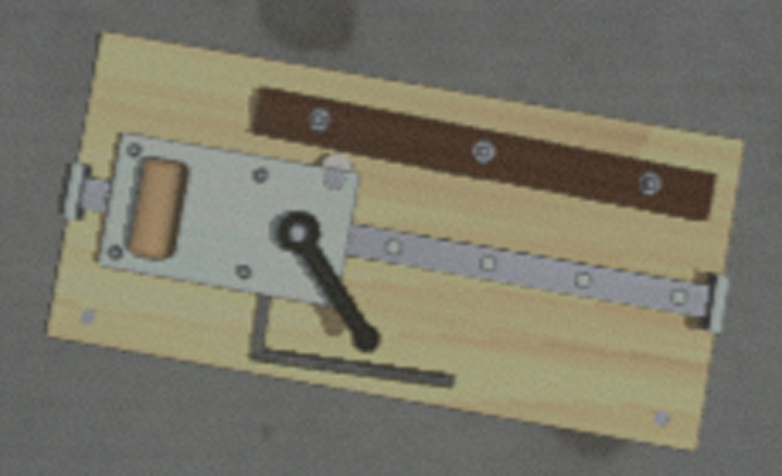

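Run:
```python
from bench import manip
from h import *
c=load("top0")
g=ray(c,(195.9,226.1),.104);p=ray(c,(237.4,233.2),.092);t=ray(c,(258.2,265),.089)
print(g,p,t,np.linalg.norm((p-g)[:2]),np.linalg.norm((t-p)[:2]))
f=np.array([-.165,-.986,0]);print("predicted pivot",g+.085*f, "ang",np.degrees(np.arctan2(*(p-g)[[0,1]])))
s=manip.state();R=s["eef_rot"]
for P in[(0.42,-.017,.231),(g[0],g[1],.2)]: print(np.round(1000*R.T@(np.array(P)-s["tool_pos"]),1))
c2=load("scene0");print(proj(c2,g),proj(c2,p),proj(c2,t))
```

```text
[ 0.56725367 -0.01690264  0.104     ] [ 0.55300536 -0.09930695  0.092     ] [ 0.48928938 -0.14123856  0.089     ] 0.08362705869254082 0.07627572536157973
predicted pivot [ 0.55322867 -0.10071264  0.104     ] ang -170.19013654425117
[-3.957e+02 -3.575e+02  2.000e-01]
[-532.1 -302.1   31.1]
[249.47546619 249.52828519] [282.9675699  228.68177605] [325.16159926 230.92185379]
```

Call:
{"api": "arm_command", "payload": {
  "commands": [-396, -357, 0, -0.218, -396, -357, 0, -0.218, -396, -357, 0, -0.218, -396, -357, 0, -0.218, -396, -357, 0, -0.218, -396, -357, 0, -0.218, -396, -357, 0, -0.218, -396, -357, 0, -0.218, -396, -357, 0, -0.218, -396, -357, 0, -0.218],
  "gripper": 70,
  "squeeze": 20
}}

```text
time_s: 1.1
tool_pos: [0.4056, 0.0135, 0.2312]
eef_rot: [[-0.986, 0.166, 0.0], [0.166, 0.986, 0.0], [-0.0, 0.0, -1.0]]
contact_force: [0.8, 1.2, 0.3]
grip_width: 0.0699
finger_force: 0.0
```

Call:
{"api": "arm_command", "payload": {
  "commands": [0, 0, 0, 0, 0, 0, 0, 0]
}}

```text
time_s: 1.3
tool_pos: [0.4051, 0.0145, 0.2308]
eef_rot: [[-0.985, 0.17, -0.002], [0.17, 0.985, 0.0], [0.002, 0.0, -1.0]]
contact_force: [-0.5, 0.5, 0.2]
grip_width: 0.0696
finger_force: 0.0
```

```bash
cat > st.py <<'E'
from bench import manip
import numpy as np
s=manip.state();R=s["eef_rot"]
f=np.array([-.165,-.986,0]);n=np.array([.986,-.165,0]);F=s["contact_force"]
def d(P): return np.round(1000*R.T@(np.array(P)-s["tool_pos"]),1)
if __name__=="__main__":
    print(s["time_s"],s["tool_pos"].round(4),"yaw y",np.degrees(np.arctan2(R[1,1],R[0,1])).round(2),"F f/n/z",(F@f).round(2),(F@n).round(2),F[2].round(2),"w",s["grip_width"],s["joint_pos"].round(1))
E
python3 st.py; python3 -c "
from st import *
print(d((.567,-.017,.231)),d((.567,-.017,.072)))"
```

```text
1.3 [0.4051 0.0145 0.2308] yaw y 80.22 F f/n/z -0.4 -0.54 0.15 w 0.06956729151799734 [  2.    3.1 -12.5  74.5   0.   11.8]
[-164.9   -3.5   -0.5] [-165.2   -3.5  158.5]
```

Call:
{"api": "arm_command", "payload": {
  "commands": [-165, -3.5, 40, 0, -165, -3.5, 40, 0, -165, -3.5, 40, 0, -165, -3.5, 40, 0, -165, -3.5, 80, 0, -165, -3.5, 115, 0, -165, -3.5, 135, 0, -165, -3.5, 150, 0, -165, -3.5, 158, 0, -165, -3.5, 158, 0]
}}

```text
time_s: 2.3
tool_pos: [0.5661, -0.0134, 0.0721]
eef_rot: [[-0.987, 0.163, -0.003], [0.163, 0.987, 0.0], [0.003, -0.0, -1.0]]
contact_force: [-0.6, 0.4, 0.6]
grip_width: 0.0699
finger_force: 0.0
```

```bash
python3 st.py; python3 -c "
from bench import manip
import cv2
cv2.imwrite('pics/w1.png',manip.camera('wrist')['color'])"
```

```text
2.3 [ 0.5661 -0.0134  0.0721] yaw y 80.6 F f/n/z -0.32 -0.65 0.59 w 0.06986981816190216 [-1.4 27.9 -3.9 58.3  0.   8. ]
```

View pics/w1.png

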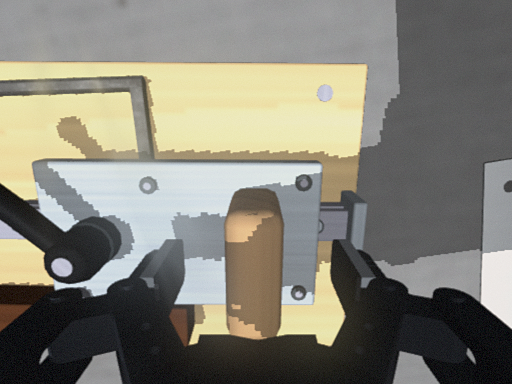

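The wrist view shows the grip (255,260) standing between the open fingers at about (165,270) and (350,270), roughly centred and aligned. I'll close on it.

Call:
{"api": "arm_command", "payload": {
  "commands": [0, 0, 0, 0, 0, 0, 0, 0, 0, 0, 0, 0, 0, 0, 0, 0, 0, 0, 0, 0, 0, 0, 0, 0, 0, 0, 0, 0],
  "gripper": 10,
  "squeeze": 20
}}

```text
time_s: 3.05
tool_pos: [0.5681, -0.0153, 0.0743]
eef_rot: [[-0.986, 0.166, 0.002], [0.166, 0.986, 0.0], [-0.002, 0.0, -1.0]]
contact_force: [-1.3, 0.2, 7.1]
grip_width: 0.0238
finger_force: 24.6
```

```bash
python3 st.py
```

```text
3.05 [ 0.5681 -0.0153  0.0743] yaw y 80.42 F f/n/z -0.02 -1.29 7.1 w 0.023811190459699847 [-1.5 27.8 -3.8 58.4  0.   8. ]
```

Run:
```python
from h import *
c=load("top0");b=ray(c,(337/3.4+150,152/3.4+165),.048)[:2]
hsv=cv2.cvtColor(c["color"],cv2.COLOR_BGR2HSV);m=cv2.inRange(hsv,(0,60,10),(20,255,100))
# inner (lower) edge of strip per column, line fit ; top edge at z=.042
xs=[];ys=[]
g=cv2.GaussianBlur(c["color"],(3,3),0).astype(int)
for x in range(258,350):
    col=np.where(m[190:240,x])[0]+190
    if len(col): xs.append(x);ys.append(col.max()+.5)
k=np.polyfit(xs,ys,1);r=np.array(ys)-np.polyval(k,xs);q=abs(r)<1;k=np.polyfit(np.array(xs)[q],np.array(ys)[q],1);print(k,q.sum())
A=ray(c,(230,np.polyval(k,230)),.042)[:2];B=ray(c,(350,np.polyval(k,350)),.042)[:2]
u=(B-A)/np.linalg.norm(B-A);nn=np.array([-u[1],u[0]]);print("strip ang",np.degrees(np.arctan2(-u[0],-u[1])))
print(b,"gap mm",1000*nn@(A-b))
f=np.array([-.165,-.986]);n=np.array([.986,-.165])
gc=np.array([.5675,-.0165]);e=gc+.1*f+.042*n;print("pred edge if y=42mm",e,"gap",1000*nn@(A-e))
```

```text
[  0.19300125 160.71759937] 92
strip ang 10.883534418099932
[ 0.60160804 -0.12163392] gap mm 2.031188210720874
pred edge if y=42mm [ 0.592412 -0.12203 ] gap 10.987037675719073
```

Call:
{"api": "arm_command", "payload": {
  "commands": [0, -3, -1, 0, 0, -6, -1, 0, 0, -10, -1, 0, 0, -10, -1, 0]
}}

```text
time_s: 3.45
tool_pos: [0.5662, -0.0261, 0.0743]
eef_rot: [[-0.986, 0.167, 0.001], [0.167, 0.986, -0.001], [-0.001, -0.001, -1.0]]
contact_force: [1.6, -1.3, 0.1]
grip_width: 0.0237
finger_force: 23.7
```

```bash
python3 st.py
```

```text
3.45 [ 0.5662 -0.0261  0.0743] yaw y 80.4 F f/n/z 1.03 1.8 0.12 w 0.023727330296762737 [-2.6 27.7 -4.  58.3 -0.   7. ]
```

Call:
{"api": "arm_command", "payload": {
  "commands": [0, -3, 0, 0, 0, -6, 0, 0, 0, -9, 0, 0, 0, -12, 0, 0, 0, -15, 0, 0]
}}

```text
time_s: 3.95
tool_pos: [0.5637, -0.0402, 0.0743]
eef_rot: [[-0.986, 0.166, 0.001], [0.166, 0.986, 0.0], [-0.001, 0.0, -1.0]]
contact_force: [4.8, 2.3, -2.0]
grip_width: 0.0237
finger_force: 23.5
```

```bash
python3 st.py
```

```text
3.95 [ 0.5637 -0.0402  0.0743] yaw y 80.44 F f/n/z -3.02 4.35 -2.02 w 0.023743037770475855 [-4.1 27.5 -4.2 58.2  0.   5.5]
```

Call:
{"api": "arm_command", "payload": {
  "commands": [0, -2.5, 0, 0, 0, -5, 0, 0]
}}

```text
time_s: 4.15
tool_pos: [0.5628, -0.0452, 0.0743]
eef_rot: [[-0.986, 0.166, 0.001], [0.166, 0.986, -0.0], [-0.001, 0.0, -1.0]]
contact_force: [4.9, 0.9, -2.3]
grip_width: 0.0235
finger_force: 23.5
```

```bash
python3 st.py
```

```text
4.15 [ 0.5628 -0.0452  0.0743] yaw y 80.44 F f/n/z -1.64 4.64 -2.26 w 0.023471517989721885 [-4.6 27.4 -4.3 58.2  0.   5. ]
```

Call:
{"api": "arm_command", "payload": {
  "commands": [-0.5, -2.5, 0, 0, -0.5, -5, 0, 0]
}}

```text
time_s: 4.35
tool_pos: [0.562, -0.05, 0.0743]
eef_rot: [[-0.986, 0.166, -0.0], [0.166, 0.986, 0.0], [0.0, 0.0, -1.0]]
contact_force: [3.9, 1.7, -1.5]
grip_width: 0.0238
finger_force: 23.7
```

Call:
{"api": "arm_command", "payload": {
  "commands": [-0.5, -2.5, 0, 0, -0.5, -5, 0, 0]
}}

```text
time_s: 4.55
tool_pos: [0.5612, -0.055, 0.0743]
eef_rot: [[-0.986, 0.166, -0.001], [0.166, 0.986, 0.0], [0.001, 0.0, -1.0]]
contact_force: [1.8, 2.2, -0.2]
grip_width: 0.0237
finger_force: 23.9
```

Resistance is about 2.5 N, so the carriage is still sliding free.

Call:
{"api": "arm_command", "payload": {
  "commands": [-0.3, -2.5, 0, 0, -0.3, -5, 0, 0]
}}

```text
time_s: 4.75
tool_pos: [0.5603, -0.0599, 0.0743]
eef_rot: [[-0.986, 0.166, -0.002], [0.166, 0.986, 0.0], [0.002, -0.0, -1.0]]
contact_force: [-1.8, 3.2, 2.8]
grip_width: 0.0232
finger_force: 24.1
```

Call:
{"api": "arm_command", "payload": {
  "commands": [0, -2.5, 0, 0, 0, -5, 0, 0]
}}

```text
time_s: 4.95
tool_pos: [0.5595, -0.0648, 0.0743]
eef_rot: [[-0.986, 0.166, -0.002], [0.166, 0.986, 0.0], [0.002, -0.0, -1.0]]
contact_force: [-3.8, 3.0, 3.6]
grip_width: 0.0239
finger_force: 24.3
```

Call:
{"api": "arm_command", "payload": {
  "commands": [0.2, -2.5, 0, 0, 0.2, -5, 0, 0]
}}

```text
time_s: 5.15
tool_pos: [0.5586, -0.0698, 0.0743]
eef_rot: [[-0.986, 0.166, -0.001], [0.166, 0.986, 0.0], [0.001, 0.0, -1.0]]
contact_force: [-3.5, 2.5, 4.4]
grip_width: 0.0237
finger_force: 24.4
```

Call:
{"api": "arm_command", "payload": {
  "commands": [0.2, -2.5, 0, 0, 0.2, -5, 0, 0]
}}

```text
time_s: 5.35
tool_pos: [0.5578, -0.0747, 0.0743]
eef_rot: [[-0.986, 0.166, -0.001], [0.166, 0.986, 0.0], [0.001, 0.0, -1.0]]
contact_force: [-4.1, 3.0, 5.1]
grip_width: 0.0237
finger_force: 24.4
```

Call:
{"api": "arm_command", "payload": {
  "commands": [0.4, -2.5, 0, 0, 0.4, -5, 0, 0]
}}

```text
time_s: 5.55
tool_pos: [0.557, -0.0797, 0.0743]
eef_rot: [[-0.986, 0.166, -0.0], [0.166, 0.986, 0.0], [0.0, -0.0, -1.0]]
contact_force: [-3.6, 3.5, 3.9]
grip_width: 0.0237
finger_force: 24.4
```

Call:
{"api": "arm_command", "payload": {
  "commands": [0.3, -2, 0, 0, 0.3, -4, 0, 0]
}}

```text
time_s: 5.75
tool_pos: [0.5563, -0.0836, 0.0743]
eef_rot: [[-0.986, 0.166, 0.0], [0.166, 0.986, -0.0], [-0.0, -0.0, -1.0]]
contact_force: [-2.9, 1.7, 3.8]
grip_width: 0.0235
finger_force: 24.4
```

Call:
{"api": "arm_command", "payload": {
  "commands": [0.2, -2.5, 0, 0, 0.2, -5, 0, 0]
}}

```text
time_s: 5.95
tool_pos: [0.5554, -0.0885, 0.0743]
eef_rot: [[-0.986, 0.166, 0.0], [0.166, 0.986, -0.0], [-0.001, -0.0, -1.0]]
contact_force: [-2.0, 1.8, 2.9]
grip_width: 0.0235
finger_force: 24.3
```

Call:
{"api": "arm_command", "payload": {
  "commands": [0.1, -2.5, 0, 0, 0.1, -5, 0, 0]
}}

```text
time_s: 6.15
tool_pos: [0.5546, -0.0934, 0.0743]
eef_rot: [[-0.986, 0.166, 0.001], [0.166, 0.986, -0.0], [-0.001, 0.0, -1.0]]
contact_force: [-1.5, 3.0, 2.0]
grip_width: 0.0236
finger_force: 24.1
```

Call:
{"api": "arm_command", "payload": {
  "commands": [0.1, -2.5, 0, 0, 0.1, -5, 0, 0]
}}

```text
time_s: 6.35
tool_pos: [0.5537, -0.0984, 0.0743]
eef_rot: [[-0.986, 0.166, 0.001], [0.166, 0.986, -0.0], [-0.001, 0.0, -1.0]]
contact_force: [0.6, 1.9, 2.2]
grip_width: 0.0239
finger_force: 24.0
```

Call:
{"api": "arm_command", "payload": {
  "commands": [0, -2.5, 0, 0, 0, -5, 0, 0]
}}

```text
time_s: 6.55
tool_pos: [0.5529, -0.1033, 0.0743]
eef_rot: [[-0.986, 0.166, 0.001], [0.166, 0.986, -0.0], [-0.001, 0.0, -1.0]]
contact_force: [1.8, 2.0, 0.4]
grip_width: 0.0233
finger_force: 23.9
```

Call:
{"api": "arm_command", "payload": {
  "commands": [-0.2, -2.5, 0, 0, -0.2, -5, 0, 0]
}}

```text
time_s: 6.75
tool_pos: [0.552, -0.1082, 0.0743]
eef_rot: [[-0.986, 0.166, 0.0], [0.166, 0.986, -0.0], [-0.0, -0.0, -1.0]]
contact_force: [0.7, 2.7, 0.2]
grip_width: 0.0234
finger_force: 23.9
```

Call:
{"api": "arm_command", "payload": {
  "commands": [-0.1, -2.5, 0, 0, -0.1, -5, 0, 0]
}}

```text
time_s: 6.95
tool_pos: [0.5512, -0.1131, 0.0743]
eef_rot: [[-0.986, 0.166, 0.0], [0.166, 0.986, -0.0], [-0.0, -0.0, -1.0]]
contact_force: [0.7, 2.2, 1.0]
grip_width: 0.0236
finger_force: 23.9
```

Call:
{"api": "arm_command", "payload": {
  "commands": [-0.1, -2.5, 0, 0, -0.1, -5, 0, 0]
}}

```text
time_s: 7.15
tool_pos: [0.5503, -0.1181, 0.0743]
eef_rot: [[-0.986, 0.166, -0.0], [0.166, 0.986, 0.0], [0.0, -0.0, -1.0]]
contact_force: [1.0, 1.3, 0.4]
grip_width: 0.0237
finger_force: 23.9
```

Call:
{"api": "arm_command", "payload": {
  "commands": [-0.1, -2.5, 0, 0, -0.1, -5, 0, 0]
}}

```text
time_s: 7.35
tool_pos: [0.5495, -0.1229, 0.0743]
eef_rot: [[-0.986, 0.166, -0.0], [0.166, 0.986, 0.0], [0.0, 0.0, -1.0]]
contact_force: [1.1, 2.8, 1.0]
grip_width: 0.024
finger_force: 24.0
```

Call:
{"api": "arm_command", "payload": {
  "commands": [-0.1, -2.5, 0, 0, -0.1, -5, 0, 0]
}}

```text
time_s: 7.55
tool_pos: [0.5489, -0.1261, 0.0743]
eef_rot: [[-0.986, 0.165, 0.0], [0.165, 0.986, 0.004], [0.001, 0.004, -1.0]]
contact_force: [1.6, 9.4, 2.2]
grip_width: 0.0236
finger_force: 24.5
```

Call:
{"api": "arm_command", "payload": {
  "commands": [0, 0, 0, 0, 0, 0, 0, 0, 0, 0, 0, 0]
}}

```text
time_s: 7.85
tool_pos: [0.5488, -0.1264, 0.0743]
eef_rot: [[-0.986, 0.165, -0.0], [0.165, 0.986, 0.003], [0.001, 0.003, -1.0]]
contact_force: [0.7, 7.0, 1.6]
grip_width: 0.0239
finger_force: 24.3
```

```bash
python3 st.py
```

```text
7.85 [ 0.5488 -0.1264  0.0743] yaw y 80.5 F f/n/z -7.04 -0.45 1.65 w 0.02391205016259561 [-13.   27.4  -4.5  58.2   0.1  -3.5]
```

Call:
{"api": "arm_command", "payload": {
  "commands": [0, -1, 0, 0, 0, -1, 0, 0, 0, -1, 0, 0]
}}

```text
time_s: 8.15
tool_pos: [0.5488, -0.1265, 0.0743]
eef_rot: [[-0.986, 0.164, 0.0], [0.164, 0.986, 0.004], [0.001, 0.004, -1.0]]
contact_force: [-0.4, 8.9, 2.3]
grip_width: 0.023
finger_force: 24.7
```

Call:
{"api": "arm_command", "payload": {
  "commands": [0, -0.7, 0, 0, 0, -0.7, 0, 0, 0, -0.7, 0, 0]
}}

```text
time_s: 8.45
tool_pos: [0.5488, -0.1267, 0.0743]
eef_rot: [[-0.986, 0.164, 0.0], [0.164, 0.986, 0.005], [0.001, 0.005, -1.0]]
contact_force: [0.7, 11.9, 1.9]
grip_width: 0.0239
finger_force: 25.0
```

Call:
{"api": "arm_command", "payload": {
  "commands": [0, 4, 0, 0, 0, 8, 0, 0, 0, 12, 0, 0, 0, 16, 0, 0, 0, 20, 0, 0, 0, 24, 0, 0, 0, 27, 0, 0, 0, 27, 0, 0, 0, 27, 0, 0]
}}

```text
time_s: 9.35
tool_pos: [0.5531, -0.1021, 0.0743]
eef_rot: [[-0.986, 0.165, -0.0], [0.165, 0.986, 0.001], [0.0, 0.001, -1.0]]
contact_force: [-0.7, 1.7, 2.2]
grip_width: 0.0235
finger_force: 24.2
```

```bash
python3 st.py; python3 -c "
from bench import manip
import cv2,numpy as np
c=manip.camera('top');cv2.imwrite('pics/top1.png',c['color']);np.savez('pics/top1.npz',**c)"
```

```text
9.35 [ 0.5531 -0.1021  0.0743] yaw y 80.48 F f/n/z -1.54 -1.0 2.21 w 0.023496476195097375 [-10.5  27.3  -4.6  58.1   0.1  -1. ]
```

View pics/top1.png

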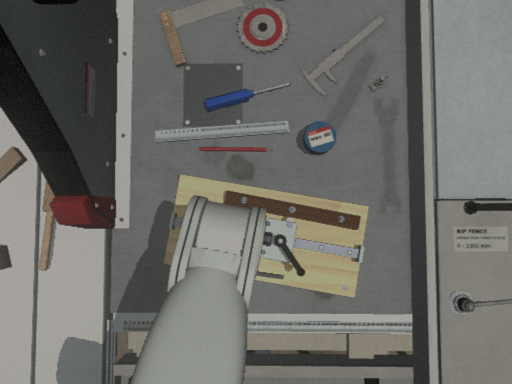

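The top view shows the arm over the carriage, the lever free at pivot (280,240) with its end at (301,272), and the tools unmoved. The carriage stands about 20 mm behind first touch. I'll release the grip, lift, and close the fingers.

Call:
{"api": "arm_command", "payload": {
  "commands": [0, 0, 0, 0, 0, 0, 0, 0, 0, 0, 0, 0, 0, 0, 0, 0, 0, 0, -20, 0, 0, 0, -60, 0, 0, 0, -80, 0, 0, 0, -80, 0],
  "gripper": 65
}}

```text
time_s: 10.2
tool_pos: [0.5558, -0.1033, 0.1582]
eef_rot: [[-0.986, 0.166, 0.008], [0.166, 0.986, -0.001], [-0.008, -0.0, -1.0]]
contact_force: [0.8, 0.5, 0.2]
grip_width: 0.0648
finger_force: 0.0
```

Call:
{"api": "arm_command", "payload": {
  "commands": [0, 0, 0, 0, 0, 0, 0, 0],
  "gripper": 0
}}

```text
time_s: 10.4
tool_pos: [0.5521, -0.1027, 0.1529]
eef_rot: [[-0.986, 0.166, -0.003], [0.166, 0.986, 0.001], [0.003, 0.0, -1.0]]
contact_force: [-0.2, 0.3, -0.2]
grip_width: 0.037
finger_force: 0.0
```

```bash
python3 st.py; python3 -c "
from st import *
P=np.array([.539,-.186])
print(d((.467,-.186,.154)),d((.467,-.186,.074)))"
```

```text
10.4 [ 0.5521 -0.1027  0.1529] yaw y 80.44 F f/n/z -0.28 -0.27 -0.17 w 0.03704049320623888 [-10.5  23.3   1.9  68.7   0.   -1. ]
[ 70.1 -96.3  -1. ] [ 69.9 -96.3  79. ]
```

Call:
{"api": "arm_command", "payload": {
  "commands": [70, -96, 0, 0, 70, -96, 0, 0, 70, -96, 0, 0, 70, -96, 20, 0, 70, -96, 50, 0, 70, -96, 70, 0, 70, -96, 79, 0, 70, -96, 79, 0, 70, -96, 79, 0]
}}

```text
time_s: 11.3
tool_pos: [0.4683, -0.1859, 0.0754]
eef_rot: [[-0.986, 0.166, -0.0], [0.166, 0.986, 0.0], [0.0, 0.0, -1.0]]
contact_force: [-0.1, 0.3, 0.5]
grip_width: 0.0002
finger_force: 0.0
```

```bash
python3 st.py
python3 - <<'E'
from bench import manip
from h import *
c=manip.camera('top');np.savez('pics/top2.npz',**c)
cw=manip.camera('wrist')["color"]
a=cv2.resize(c["color"][170:310,160:370],None,fx=2,fy=2);a=cv2.copyMakeBorder(a,0,384-280,0,0,0)
cv2.imwrite('pics/m2.png',cv2.resize(np.hstack([a,cw]),(800,330)))
E
python3 -c "
from st import *
P=np.array([.539,-.186]);
for L in np.arange(-.5,1.5,.1):
    a=np.radians(-148.2)+L;print(round(L,1),d((*(P+.072*np.array([np.cos(a),np.sin(a)])),.074))[:2])"
```

```text
11.3 [ 0.4683 -0.1859  0.0754] yaw y 80.45 F f/n/z -0.28 -0.13 0.5 w 0.0002271176822266006 [-21.6  21.4 -13.9  54.7  -0.  -12.1]
-0.5 [ 1.3 -4.1]
-0.4 [ -0.6 -11. ]
-0.3 [ -3.2 -17.8]
-0.2 [ -6.5 -24.2]
-0.1 [-10.4 -30.2]
-0.0 [-14.8 -35.9]
0.1 [-19.9 -41. ]
0.2 [-25.4 -45.6]
0.3 [-31.3 -49.7]
0.4 [-37.6 -53.1]
0.5 [-44.3 -55.9]
0.6 [-51.1 -58.1]
0.7 [-58.2 -59.5]
0.8 [-65.4 -60.2]
0.9 [-72.6 -60.2]
1.0 [-79.7 -59.5]
1.1 [-86.8 -58. ]
1.2 [-93.6 -55.9]
1.3 [-100.3  -53.1]
1.4 [-106.6  -49.6]
```

View pics/m2.png

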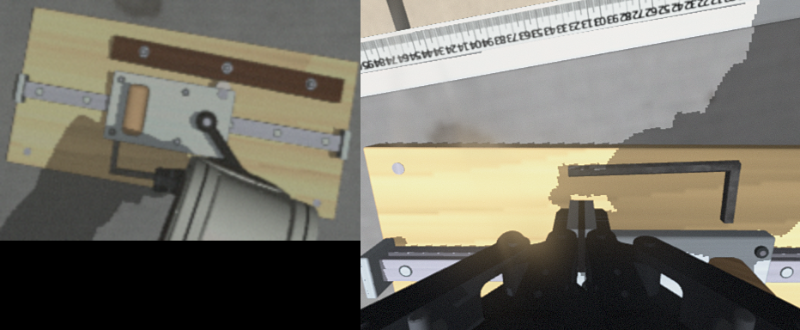

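The top crop shows the grip at (133,108), the pivot at (206,120), and the closed fingers behind the arm on the robot's side. The lever is untouched. I'll push along the arc.

Call:
{"api": "arm_command", "payload": {
  "commands": [-0.6, -11, 0, 0, -3, -18, 0, 0, -6.5, -24, 0, 0, -10.5, -30, 0, 0, -15, -36, 0, 0, -20, -41, 0, 0, -25, -46, 0, 0, -31, -50, 0, 0]
}}

```text
time_s: 12.2
tool_pos: [0.4905, -0.2406, 0.075]
eef_rot: [[-0.986, 0.166, -0.001], [0.166, 0.986, 0.001], [0.001, 0.001, -1.0]]
contact_force: [-0.7, 2.2, -0.9]
grip_width: 0.0001
finger_force: 1.2
```

```bash
python3 st.py
cat > m.py <<'E'
from bench import manip
from h import *
import sys
def meas(c):
    im=c["color"];hsv=cv2.cvtColor(im,cv2.COLOR_BGR2HSV)
    m=cv2.inRange(hsv,(5,75,50),(19,255,255));m[:205]=0;m[260:]=0;m[:,:200]=0;m[:,275:]=0
    m=cv2.morphologyEx(m,cv2.MORPH_OPEN,np.ones((3,3),np.uint8))
    n,l,s,ce=cv2.connectedComponentsWithStats(m)
    for i in range(1,n):
        if s[i,4]>60: print(s[i],ce[i].round(1),ray(c,ce[i],.104).round(4))
if __name__=="__main__":
    meas(load("top2"));print("now");c=manip.camera("top");np.savez("pics/now.npz",**c);meas(c)
    a,b=load("top2")["color"],c["color"];a,b=[cv2.resize(i[180:300,175:345],None,fx=2.3,fy=2.3) for i in(a,b)]
    cv2.imwrite(f"pics/{sys.argv[1]}.png",np.hstack([a,b]))
E
python3 m.py m3
```

```text
12.2 [ 0.4905 -0.2406  0.075 ] yaw y 80.44 F f/n/z -2.06 -1.02 -0.92 w 8.083644505024455e-05 [-26.1  25.6  -7.2  57.2   0.  -16.6]
[243 205  32   8 182] [261.3 207.6] [ 0.6042 -0.1475  0.104 ]
[232 220  14  28 295] [238.5 233.3] [ 0.5532 -0.1022  0.104 ]
now
[243 205  32   9 186] [261.5 207.7] [ 0.604  -0.1479  0.104 ]
[234 220  14  28 271] [240.3 232.9] [ 0.5539 -0.1058  0.104 ]
```

View pics/m3.png

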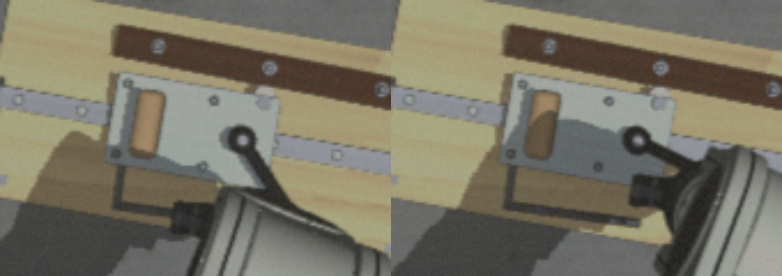

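The right half shows the carriage drifted about 3 mm forward, still well in band, with the lever turning to about 0.45 rad. I'll continue.

Call:
{"api": "arm_command", "payload": {
  "commands": [-6, -4, 0, 0, -13, -7.5, 0, 0, -20, -10, 0, 0, -27, -11.5, 0, 0, -34, -12, 0, 0]
}}

```text
time_s: 12.75
tool_pos: [0.5222, -0.2582, 0.0752]
eef_rot: [[-0.986, 0.166, -0.001], [0.166, 0.986, -0.0], [0.001, -0.001, -1.0]]
contact_force: [-1.6, 1.8, -0.7]
grip_width: -0.0004
finger_force: 1.0
```

```bash
python3 st.py; python3 m.py m4
```

```text
12.75 [ 0.5222 -0.2582  0.0752] yaw y 80.43 F f/n/z -1.55 -1.86 -0.74 w -0.000392306672742103 [-26.3  29.3  -1.1  59.7  -0.  -16.7]
[243 205  32   8 182] [261.3 207.6] [ 0.6042 -0.1475  0.104 ]
[232 220  14  28 295] [238.5 233.3] [ 0.5532 -0.1022  0.104 ]
now
[243 205  32   9 185] [261.6 207.7] [ 0.604 -0.148  0.104]
[237 221  13  27 225] [243.4 233.5] [ 0.5526 -0.1118  0.104 ]
```

View pics/m4.png

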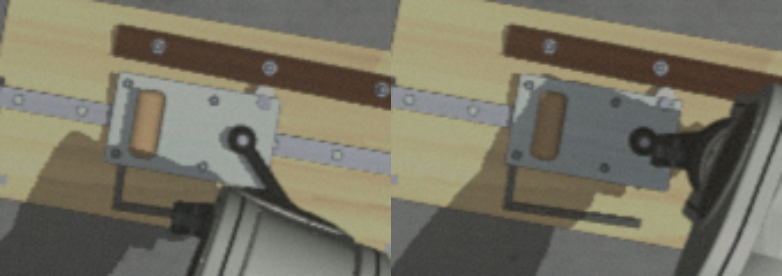

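The carriage has crept 7 to 8 mm forward while the lever is about half turned. Beyond this point the push acts sideways and backward, so I'll reposition the carriage by the grip first and then finish the lever.

Call:
{"api": "arm_command", "payload": {
  "commands": [20, 0, 0, 0, 20, 0, -40, 0, 20, 0, -80, 0, 10, 40, -80, 0, 0, 85, -80, 0, -5, 130, -80, 0, -5, 152, -80, 0, -5, 152, -80, 0, -5, 152, -80, 0],
  "gripper": 0
}}

```text
time_s: 13.7
tool_pos: [0.553, -0.1087, 0.1557]
eef_rot: [[-0.986, 0.165, 0.002], [0.165, 0.986, -0.001], [-0.002, -0.001, -1.0]]
contact_force: [-0.0, -0.3, -0.0]
grip_width: 0.0001
finger_force: 0.0
```

Call:
{"api": "arm_command", "payload": {
  "commands": [0, 0, 0, 0, 0, 0, 0, 0, 0, 0, 0, 0, 0, 0, 0, 0, 0, 0, 30, 0, 0, 0, 60, 0, 0, 0, 80, 0, 0, 0, 80, 0],
  "gripper": 65
}}

```text
time_s: 14.5
tool_pos: [0.5493, -0.1085, 0.0721]
eef_rot: [[-0.986, 0.167, -0.007], [0.167, 0.986, 0.001], [0.007, 0.0, -1.0]]
contact_force: [-0.9, 0.5, 0.4]
grip_width: 0.0648
finger_force: 0.0
```

Call:
{"api": "arm_command", "payload": {
  "commands": [0, 0, 0, 0, 0, 0, 0, 0, 0, 0, 0, 0, 0, 0, 0, 0, 0, 0, 0, 0, 0, 0, 0, 0, 0, 0, 0, 0],
  "gripper": 10,
  "squeeze": 20
}}

```text
time_s: 15.2
tool_pos: [0.5535, -0.1094, 0.0772]
eef_rot: [[-0.986, 0.167, 0.004], [0.167, 0.986, -0.001], [-0.004, -0.001, -1.0]]
contact_force: [-0.7, -1.2, 5.6]
grip_width: 0.0233
finger_force: 24.2
```

```bash
python3 st.py; python3 m.py m5
```

```text
15.2 [ 0.5535 -0.1094  0.0772] yaw y 80.41 F f/n/z 1.34 -0.52 5.64 w 0.02330725062719411 [-11.2  27.1  -4.4  58.3  -0.   -1.6]
[243 205  32   8 182] [261.3 207.6] [ 0.6042 -0.1475  0.104 ]
[232 220  14  28 295] [238.5 233.3] [ 0.5532 -0.1022  0.104 ]
now
```

View pics/m5.png

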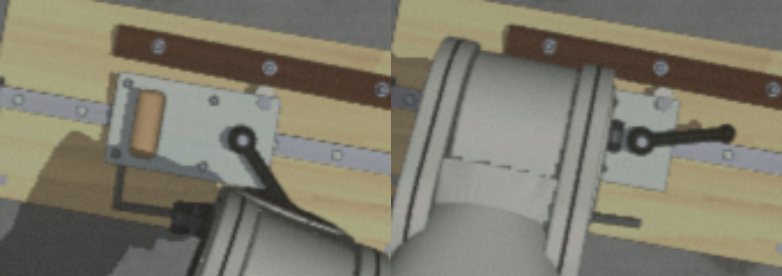

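The lever now reads about 1.12 rad, with its arm running from (642,142) to (728,133). The carriage is held about 12.5 mm behind first touch, so I'll draw it back another 5.5 mm.

Call:
{"api": "arm_command", "payload": {
  "commands": [0, 2, 0, 0, 0, 4, 0, 0, 0, 6, 0, 0, 0, 6, 0, 0, 0, 6, 0, 0]
}}

```text
time_s: 15.75
tool_pos: [0.5545, -0.1032, 0.0772]
eef_rot: [[-0.986, 0.166, 0.004], [0.166, 0.986, -0.001], [-0.004, -0.0, -1.0]]
contact_force: [-0.1, -0.7, 6.6]
grip_width: 0.024
finger_force: 24.2
```

```bash
python3 st.py
```

```text
15.75 [ 0.5545 -0.1032  0.0772] yaw y 80.43 F f/n/z 0.68 0.02 6.55 w 0.023975669751300298 [-10.5  27.1  -4.4  58.3  -0.   -1. ]
```

Call:
{"api": "arm_command", "payload": {
  "commands": [0, 0, 0, 0, 0, 0, 0, 0, 0, 0, 0, 0, 0, 0, 0, 0, 0, 0, -20, 0, 0, 0, -60, 0, 0, 0, -80, 0, 0, 0, -80, 0],
  "gripper": 65
}}

```text
time_s: 16.55
tool_pos: [0.5556, -0.1032, 0.1589]
eef_rot: [[-0.986, 0.166, 0.007], [0.166, 0.986, -0.001], [-0.007, 0.0, -1.0]]
contact_force: [0.5, -0.3, 0.1]
grip_width: 0.0651
finger_force: 0.0
```

Call:
{"api": "arm_command", "payload": {
  "commands": [0, 0, 0, 0, 0, 0, 0, 0],
  "gripper": 0
}}

```text
time_s: 16.75
tool_pos: [0.5521, -0.1026, 0.1537]
eef_rot: [[-0.986, 0.166, -0.003], [0.166, 0.986, 0.001], [0.003, 0.0, -1.0]]
contact_force: [0.4, 0.3, -0.5]
grip_width: 0.0366
finger_force: 0.0
```

```bash
python3 st.py; python3 -c "
from st import *
print(d((.500,-.248,.155)),d((.500,-.248,.075)))"
```

```text
16.75 [ 0.5521 -0.1026  0.1537] yaw y 80.44 F f/n/z -0.34 0.35 -0.49 w 0.036563441778801796 [-10.5  23.3   2.   68.8   0.   -1. ]
[  27.2 -152.    -1.2] [  27.  -152.1   78.8]
```

Call:
{"api": "arm_command", "payload": {
  "commands": [27, -152, 0, 0, 27, -152, 0, 0, 27, -152, 0, 0, 27, -152, 0, 0, 27, -152, 30, 0, 27, -152, 60, 0, 27, -152, 78, 0, 27, -152, 78, 0, 27, -152, 78, 0]
}}

```text
time_s: 17.65
tool_pos: [0.5009, -0.2474, 0.0765]
eef_rot: [[-0.986, 0.165, -0.002], [0.165, 0.986, 0.001], [0.002, 0.001, -1.0]]
contact_force: [0.1, -0.2, 0.8]
grip_width: -0.0004
finger_force: 0.0
```

```bash
python3 st.py; python3 -c "
from st import *
P=np.array([.5388,-.1871]);
for L in np.arange(.5,1.7,.1):
    a=np.radians(-148.2)+L;print(round(L,1),d((*(P+.072*np.array([np.cos(a),np.sin(a)])),.074))[:2])
from m import *
c=manip.camera('top');np.savez('pics/top2.npz',**c);meas(c)"
```

```text
17.65 [ 0.5009 -0.2474  0.0765] yaw y 80.48 F f/n/z 0.16 0.13 0.82 w -0.00041785741152270615 [-26.3  26.8  -5.   58.3   0.  -16.8]
0.5 [-2.8 -1.9]
0.6 [-9.7 -4. ]
0.7 [-16.7  -5.4]
0.8 [-23.9  -6.1]
0.9 [-31.1  -6.1]
1.0 [-38.2  -5.4]
1.1 [-45.3  -4. ]
1.2 [-52.2  -1.8]
1.3 [-58.8   1. ]
1.4 [-65.1   4.4]
1.5 [-71.    8.5]
1.6 [-76.5  13.1]
[243 205  32   8 183] [261.3 207.6] [ 0.6042 -0.1474  0.104 ]
[233 220  13  27 256] [238.8 232.8] [ 0.554  -0.1028  0.104 ]
```

Call:
{"api": "arm_command", "payload": {
  "commands": [-9.5, -4, 0, 0, -16.5, -5.5, 0, 0, -24, -6, 0, 0, -31, -6, 0, 0, -38, -5.5, 0, 0, -45, -4, 0, 0, -45, -4, 0, 0]
}}

```text
time_s: 18.4
tool_pos: [0.5457, -0.2594, 0.077]
eef_rot: [[-0.986, 0.165, -0.0], [0.165, 0.986, -0.0], [0.0, -0.0, -1.0]]
contact_force: [-0.2, -0.3, -0.0]
grip_width: 0.0001
finger_force: 0.2
```

```bash
python3 st.py; python3 m.py m6
```

```text
18.4 [ 0.5457 -0.2594  0.077 ] yaw y 80.49 F f/n/z 0.38 -0.19 -0.01 w 9.17257168713846e-05 [-25.4  31.4   2.8  61.4  -0.  -15.9]
[243 205  32   8 183] [261.3 207.6] [ 0.6042 -0.1474  0.104 ]
[233 220  13  27 256] [238.8 232.8] [ 0.554  -0.1028  0.104 ]
now
[233 220  13  28 241] [239.  234.3] [ 0.5511 -0.1031  0.104 ]
```

View pics/m6.png

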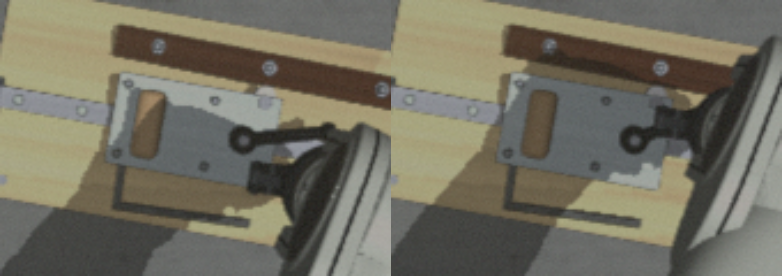

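The view shows the carriage within 1 to 2 mm of where it was, grip at about (541,124), and the finger well into the lever's turn. I'll continue toward the stop.

Call:
{"api": "arm_command", "payload": {
  "commands": [-3.5, 1, 0, 0, -7, 2, 0, 0, -10.5, 3.5, 0, 0, -14, 5, 0, 0, -14, 5, 0, 0]
}}

```text
time_s: 18.95
tool_pos: [0.5592, -0.2575, 0.0771]
eef_rot: [[-0.986, 0.166, -0.002], [0.166, 0.986, -0.001], [0.002, -0.001, -1.0]]
contact_force: [-3.7, -2.0, 1.0]
grip_width: -0.0003
finger_force: 2.1
```

```bash
python3 st.py; python3 -c "
from m import *
c=manip.camera('top');meas(c)"
```

```text
18.95 [ 0.5592 -0.2575  0.0771] yaw y 80.42 F f/n/z 2.62 -3.29 1.0 w -0.0002718504923989642 [-24.7  32.6   4.9  62.4  -0.1 -15.1]
[233 220  13  28 245] [239.  233.4] [ 0.5529 -0.1032  0.104 ]
```

Call:
{"api": "arm_command", "payload": {
  "commands": [-2.5, 1.5, 0, 0, -5, 3, 0, 0, -7, 4.5, 0, 0, -7, 4.5, 0, 0]
}}

```text
time_s: 19.4
tool_pos: [0.5603, -0.2566, 0.0767]
eef_rot: [[-0.985, 0.17, -0.014], [0.17, 0.985, -0.005], [0.013, -0.007, -1.0]]
contact_force: [-19.2, -6.9, 8.0]
grip_width: -0.0001
finger_force: 9.9
```

```bash
python3 st.py; python3 -c "
from m import *
c=manip.camera('top');meas(c)"
```

```text
19.4 [ 0.5603 -0.2566  0.0767] yaw y 80.23 F f/n/z 9.95 -17.82 7.95 w -6.322040436707514e-05 [-24.3  33.1   5.7  63.3  -0.6 -14.5]
[233 220  13  28 243] [238.8 233.4] [ 0.5529 -0.1027  0.104 ]
```

The force rose sharply to about 20 N with no further motion, which is the end stop. I'll back off, lift and look.

Call:
{"api": "arm_command", "payload": {
  "commands": [7, -4, 0, 0, 27, -10, 0, 0, 40, -10, 0, 0, 40, -10, -40, 0, 40, -10, -85, 0, 80, -10, -85, 0, 130, -10, -85, 0, 180, -10, -85, 0, 180, -10, -85, 0]
}}

```text
time_s: 20.35
tool_pos: [0.3812, -0.2306, 0.161]
eef_rot: [[-0.986, 0.168, -0.006], [0.168, 0.986, 0.004], [0.006, 0.003, -1.0]]
contact_force: [1.1, 0.6, 0.2]
grip_width: 0.0
finger_force: 0.0
```

```bash
python3 st.py; python3 m.py m7
```

```text
20.35 [ 0.3812 -0.2306  0.161 ] yaw y 80.33 F f/n/z -0.76 0.95 0.24 w 3.536867557608184e-05 [-31.2  10.6 -14.6  65.2   0.  -21.5]
[243 205  32   8 183] [261.3 207.6] [ 0.6042 -0.1474  0.104 ]
[233 220  13  27 256] [238.8 232.8] [ 0.554  -0.1028  0.104 ]
now
[242 205  33   8 184] [261.  207.6] [ 0.6043 -0.147   0.104 ]
[232 220  15  28 300] [239.  233.6] [ 0.5526 -0.1031  0.104 ]
```

View pics/m7.png

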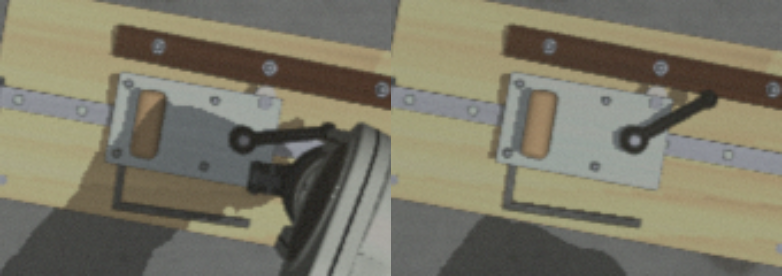

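The right half shows the lever arm from (634,141) to (710,99), about 1.53 rad and so home. The grip is at (239.0,233.6) in the full frame, within 1 mm of the 20 mm draw-back reference, and the hex key is unmoved. Handing in.

```bash
python3 -c "
from bench import manip
print(manip.job_done())"
```

```text
the job is handed in; nothing more can be done
None
```

I handed the job in at about 20 s of the 66 s allowed; no verdict came back. The carriage was felt to bind at about 9–12 N of push, drawn back to about 19 mm behind first touch, and locked with the lever at about 1.53 of 1.6 rad by camera. It crept 7–8 mm forward while I turned the lever, so I drew it back once more partway, and the tools in view looked undisturbed.

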